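# Make up two baking kits on the kitchen counter

### The job

Make up the two baking kits. For the first, stand the steel pastry ring flat in the square tray, then stand the tall jar upright inside the ring; for the second, stand the carton upright in the long compartment of the divided tray and the single white cup upright in its short compartment, these two whenever you like. The short squat jar and the green glass tumbler are not wanted: leave them standing where they are.

Things in the scene. Friction and masses are not known exactly. Their poses are not given: they have to be found in the camera images.
- square_tray: Square wooden tray, dark floor and light low rim, 98 x 98 mm outside, fixed to the counter. Inside 90 x 90 mm; floor 4 mm above the counter, rim top 12 mm above the counter, rim 4 mm thick. Origin: centre of its underside, on the counter; x and y along its sides, z up.
- long_tray: Oblong wooden tray, dark floor, light low rim and one light divider, 78 (x) by 192 mm (y), fixed. Floor 4 mm, rim and divider top 12 mm above the counter, walls 4 mm thick. Origin: centre of its underside; z up. Inside its frame: long compartment (70 in x by 110 mm in y) centred at x 0, y -37 mm; short compartment (70 x 70 mm) centred at x 0, y +57 mm.
- ring_cutter: Loose pastry ring of bare steel, a plain tube open at both ends standing upright: outside diameter 64 mm, inside 58 mm, 45 mm high, 80 g. Origin: centre of its underside; z up along its axis.
- tall_jar: Loose amber glass jar with a dark steel cap and a paper band, standing: diameter 38 mm, 100 mm high, 110 to 230 g. Origin: centre of its underside; z up along its axis.
- short_jar: Loose squat jar of the same materials, wider and lower: diameter 52 mm, 50 mm high. Not wanted; it stays where it is. Origin: centre of its underside; z up.
- carton: Loose brown cardboard carton with a pale paper band, rigid: 46 mm (x) by 86 mm (y) by 60 mm high, 80 to 170 g. Origin: centre of its underside; x across its narrow width, y along its length, z up.
- cup: Loose white plastic cup standing mouth up, rigid and empty: outside diameter 44 mm at the foot widening evenly to 60 mm at the rim, 75 mm high, wall 3 mm, 40 to 70 g. Origin: centre of its underside; z up along its axis.
- tumbler: Loose green glass tumbler standing mouth up: 54 mm wide at the foot, 64 mm at the rim, 90 mm high. Not wanted; it stays where it is. Origin: centre of its underside; z up.
Not all that is in view belongs to the job. What is shaped like the carton but red is not meant.

How it is judged:
By the outcome, as a careful person would: the job done as asked, in the order asked, and still so for the second after the job is handed in, with the robot touching nothing.
It also fails if it takes over 102 s, if anything falls off the work surface, if the arm or the gripper's body presses on something with over 40 N, if the wrist force passes 120 N, or if a joint passes its speed limit or range.

### The arm

A 7-joint arm with a two-finger parallel gripper is mounted at the origin on the work surface. World frame = base frame: x ahead of the robot, y to its left, z up, the work surface at z = 0. Lengths are in mm, angles in rad, forces in N, time in s.
With the tool pointing down it reaches from about 350 to 900 mm from the base axis. Payload 8.1 kg.
Tool frame: the origin (TCP) lies at the very end of the fingers, on their centre line; the grasp point (between the pads) lies 19 mm behind it; z points along the fingers, y is the line along which they close (so a half turn about z gives the same grasp; the last joint's range is limited). The gripper opens to 85 mm and grips with 20 to 120 N. Pads are 22 mm wide; open, the fingers measure 114 mm over their backs; the gripper's body (76 mm by 85 mm) begins 54 mm behind the grasp point. The pads swing forward as they close: fully open they stand 13 mm farther back than shut.
Start: joints at [-1.218, 0.434, 0.025, 1.573, -0.012, 1.134, -0.075], TCP at [275.141, 561.194, 231.323] pointing down, gripper open.
Joint ranges: [-2.62, 2.62], [-0.44, 2.09], [-1.27, 1.32], [0.08, 2.57], [-1.32, 4.46], [0.12, 2], [-2.74, 2.74]. Speed limits (rad/s): [2.22, 2.22, 3.01, 3.01, 3.14, 3.14, 3.14].

### API

Orientations are given as [roll, pitch, yaw] about the fixed x, y, z axes, in that order (R = Rz(yaw) Ry(pitch) Rx(roll)).
In Python, from bench import ctrl, optics gives the robot as it stands. The module is installed in compiled form; this text tells all that it offers.
- The arm moves only by the tool jog_arm, never from a script. Its argument "targets" is a list that holds one entry, the list of rows, each a list of 4 numbers: the shift along the tool's x, y, z in mm, then the turn about the tool's z in rad. In form: [[[x, y, z, twist], ...]]. A call has 1 to 20 rows; each row is the pose to reach, as a shift and turn from the pose commanded when the call began, along the tool's axes at that moment; what a row does not reach only later rows make up. A row lasts 1/8 s, in which the tool goes at most 62.5 mm and 10.7 degrees, less where a joint would pass 70% of its speed; a pose out of reach is approached as far as the arm can. A call with a gripper value outside its range is refused whole. "grip" is the opening, from -1 (shut) to 1 (fully open), set as the call begins (left out, the last holds). The fingers move at their own pace and stop on an object; "squeeze" is the grip in N (left out, the last holds). Time passes only in rows, so rows that repeat a pose let the fingers close. It gives the time, the measured TCP pose, the force, the opening and the grip force at its end, in the units of the state.
- ctrl.get_obs(): the state, without advancing time (a new reading comes with each control period).
- optics.capture(name): name is "scene" or "top" or "wrist"; returns a dict with "frame" (420x560x3 uint8, blue, green, red), "K" (3x3 intrinsics, pixels), "rvec" (rotation vector, rad) and "tvec" (3), from world to camera coordinates, as OpenCV has them. Camera axes: x right, y down, z forward; pixel columns grow to the right and rows downward; lengths in mm; the calibration is good to about 2 mm. A picture is of the moment at which its call begins. There is no depth.
- ctrl.hand_in(): hands the job in; it is judged then, once.
Trained networks look in a picture, given as the dict that the camera call returned (one of the last four; its "shot" number tells which), for a name from the list of things; names that differ only in an ending like _2 or _b are one class to them, and where a whole thing is asked for, a point or a joint stands for the part that bears it (a point fixed in the world has none). Each returns a list of dicts, best first, with "p" (0 to 1); they miss things now and then, are a little off and sometimes report something else, mostly with a low value. They report only what shows in the picture. A call takes as long as a camera call. They do not tell look-alikes from the thing itself.
- optics.search_frame(thing, picture): "at" ([column, row] in pixels, amid what is visible of it).
- optics.silhouettes(thing, picture): "mask" (420x560 bool, what is visible of it) and "at" ([column, row] in pixels, amid what is visible of it).
- optics.spot_point(thing, picture): "at" ([column, row] in pixels: a listed point, or the origin of a listed thing).
The state is a dict: "time_s": time; "joints": joint angles; "joint_vel": joint speeds; "tau": joint torques, N m; "position": TCP position; "tcp_rot": TCP orientation; "force": force on the tool from outside, world axes, zero at the start; "wrist_torque": the same for the moment, N m; "grip_width": finger opening in mm; "finger_force": force on a finger pad.
Only numpy, scipy, OpenCV 4.12 (cv2) and the standard library are available. Lean on these libraries where they do the work, as an engineer would, in place of code of your own. Each camera call takes 0.05 s, during which the arm holds its last target. There are 200 camera calls.

## Working session

There is one attempt and no reset: what is moved stays moved. The work goes in short steps, Python scripts to look and compute and a tool call to move; the robot and the scene stay as the last step left them, time stands still between calls to the robot, and variables do not carry over. Pictures are saved under pics/ and viewed, at most 14 in all, crops included, and the job is handed in when it is done.

Besides the shell and the picture viewer there is one more tool, called after ">>>" as a command line: name --argument value ..., lists and objects as JSON in quotes. jog_arm: Moves the arm, as the interface text tells. Its arguments: {"type":"object","properties":{"targets":{"type":"array"},"grip":{"type":"number"},"squeeze":{"type":"number"}},"required":["targets"]}

```bash
mkdir -p pics
cat > h.py <<'E'
import numpy as np, cv2
from bench import ctrl, optics
def ray(p,uv):
    R,_=cv2.Rodrigues(np.array(p["rvec"],float)); t=np.array(p["tvec"],float).ravel()
    d=R.T@np.linalg.inv(np.array(p["K"]))@np.array([uv[0],uv[1],1.]); return -R.T@t,d
def onz(p,uv,z):
    c,d=ray(p,uv); return (c+d*(z-c[2])/d[2])[:2]
def proj(p,X):
    return cv2.projectPoints(np.array(X,float).reshape(-1,3),np.array(p["rvec"],float),np.array(p["tvec"],float),np.array(p["K"],float),None)[0].reshape(-1,2)
T=["square_tray","long_tray","ring_cutter","tall_jar","short_jar","carton","cup","tumbler"]
E
cat > a.py <<'E'
from h import *
for n in ["scene","top"]:
    p=optics.capture(n); cv2.imwrite(f"pics/{n}0.png",p["frame"])
    for t in T:
        print(n,t,[(np.round(r["at"]).astype(int).tolist(),round(r["p"],2),onz(p,r["at"],0).round().tolist()) for r in optics.spot_point(t,p)[:3]])
print(ctrl.get_obs())
E
python3 a.py
```

```text
scene square_tray [([221, 215], 0.74, [578.0, -199.0]), ([369, 242], 0.72, [582.0, 200.0])]
scene long_tray [([223, 212], 0.69, [566.0, -200.0]), ([291, 233], 0.66, [603.0, 2.0])]
scene ring_cutter [([304, 197], 0.57, [437.0, -3.0])]
scene tall_jar [([432, 222], 0.83, [452.0, 351.0])]
scene short_jar [([244, 184], 0.77, [417.0, -186.0])]
scene carton [([151, 172], 0.85, [436.0, -475.0])]
scene cup []
scene tumbler [([294, 234], 0.67, [604.0, 10.0])]
top square_tray [([168, 190], 0.87, [593.0, 202.0])]
top long_tray [([323, 195], 0.63, [575.0, -203.0])]
top ring_cutter [([245, 248], 0.41, [439.0, 1.0])]
top tall_jar [([106, 248], 0.63, [445.0, 357.0])]
top short_jar [([318, 253], 0.55, [424.0, -186.0])]
top carton [([380, 239], 0.88, [458.0, -348.0]), ([434, 248], 0.8, [432.0, -489.0])]
top cup [([176, 255], 0.59, [425.0, 179.0])]
top tumbler [([249, 182], 0.61, [611.0, -10.0])]
{'time_s': 0.9, 'joints': array([-1.21761801,  0.43448985,  0.02499392,  1.5732176 , -0.01162714,
        1.13398588, -0.07506822]), 'joint_vel': array([-5.64771259e-04,  4.35056690e-05, -1.51961786e-05, -2.01378394e-03,
       -1.09743168e-03, -4.90308185e-05,  1.00377011e-03]), 'tau': array([ 4.62364605e-04, -6.70267510e+01,  1.02422900e+00, -3.16557992e+01,
        1.56140642e-02,  2.42948721e-03,  3.62050980e-05]), 'position': array([275.11753481, 561.20005724, 231.32224985]), 'tcp_rot': array([ 3.14154950e+00, -1.86494168e-05,  2.68575508e+00]), 'force': array([0.54314544, 0.56319086, 0.22545147]), 'wrist_torque': array([-0.00507811, -0.02409103, -0.03370575]), 'finger_force': 0.0, 'grip_width': 85.56782913482132}
```

```bash
python3 -c "
import cv2
a=cv2.imread('pics/top0.png');cv2.imwrite('pics/top0c.png',cv2.resize(a[120:330,60:480],(800,400),interpolation=2))"
```

```text
(no output)
```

View pics/scene0.png

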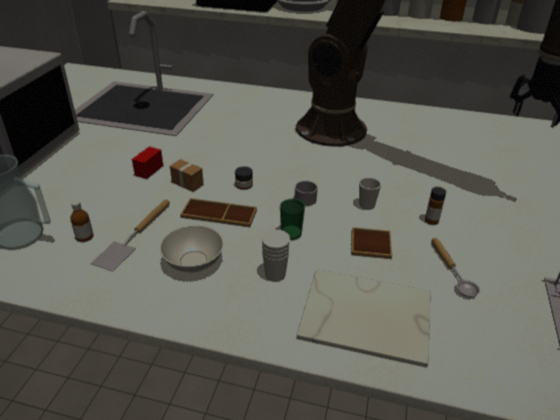

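View pics/top0c.png

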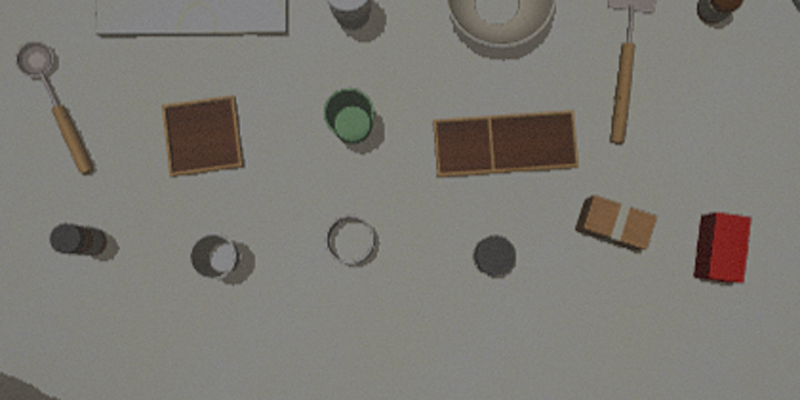

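The top crop shows:
- square tray at about (203,136)
- long tray at about (506,144), short compartment on the left (+y)
- ring at (353,241)
- tall jar, cap at (67,240)
- single cup at (215,257)
- brown carton at (615,222), with the red box to its right as a decoy

Next I fit poses by silhouette.

```bash
cat >> h.py <<'E'
from scipy.optimize import minimize
def disc(d,z): a=np.linspace(0,2*np.pi,40); return np.c_[d/2*np.cos(a),d/2*np.sin(a),0*a+z]
def box(x,y,h): return np.array([[i*x/2,j*y/2,k] for i in(-1,1) for j in(-1,1) for k in(0,h)])
M={"square_tray":box(98,98,12),"long_tray":box(78,192,12),"ring_cutter":np.r_[disc(64,0),disc(64,45)],
"tall_jar":np.r_[disc(38,0),disc(38,100)],"carton":box(46,86,60),"cup":np.r_[disc(44,0),disc(60,75)],
"short_jar":np.r_[disc(52,0),disc(52,50)],"tumbler":np.r_[disc(54,0),disc(64,90)]}
RECT=("square_tray","long_tray","carton")
def fit(t,p,x0,yaws=(0,),tilt=None,z=0):
    """pose (x,y,yaw) by silhouette IoU; mask nearest to x0"""
    rs=[r for r in optics.silhouettes(t,p) if r["p"]>.1]
    if not rs: return None
    u=proj(p,[*x0[:2],20])[0]; r=min(rs,key=lambda r:np.hypot(*(np.array(r["at"])-u)))
    if np.hypot(*(np.array(r["at"])-u))>80: return None
    m=r["mask"].astype(np.uint8); S=4
    big=cv2.resize(m,None,fx=S,fy=S,interpolation=0)
    hull=cv2.convexHull(cv2.findNonZero(big)); A=np.zeros_like(big); cv2.fillConvexPoly(A,hull,1)
    def cost(q):
        c,s=np.cos(q[2]),np.sin(q[2]); X=M[t]@np.array([[c,s,0],[-s,c,0],[0,0,1]])+[q[0],q[1],z]
        h=cv2.convexHull(((proj(p,X)+.5)*S*16).astype(np.int32)); B=np.zeros_like(A); cv2.fillConvexPoly(B,h,1,shift=4)
        return 1-(A&B).sum()/max(1,(A|B).sum())
    best=None
    for y in yaws:
        o=minimize(cost,[x0[0],x0[1],y],method="Nelder-Mead",options=dict(initial_simplex=np.array([[x0[0]-12,x0[1]-12,y-.15],[x0[0]+12,x0[1]-8,y+.1],[x0[0],x0[1]+12,y+.1],[x0[0]+5,x0[1],y-.1]]),xatol=.05,fatol=1e-5,maxiter=200))
        if best is None or o.fun<best.fun: best=o
    return [round(best.x[0],1),round(best.x[1],1),round(float(best.x[2]),3),"IoU %.2f"%(1-best.fun),"p %.2f"%r["p"]]
E
cat > b.py <<'E'
from h import *
X={"square_tray":(590,200),"long_tray":(575,-203),"ring_cutter":(437,-1),"tall_jar":(447,353),"carton":(455,-348),"cup":(428,178),"short_jar":(420,-186),"tumbler":(608,0)}
for n in ["top","scene"]:
    p=optics.capture(n)
    for t in X: print(n,t,fit(t,p,X[t],(-.5,-.2,.2,.5) if t in RECT else (0,)))
E
python3 b.py
```

```text
top square_tray [np.float64(590.5), np.float64(204.2), 0.117, 'IoU 0.96', 'p 0.81']
top long_tray [np.float64(575.2), np.float64(-208.2), 0.052, 'IoU 0.97', 'p 0.66']
top ring_cutter None
top tall_jar [np.float64(449.1), np.float64(351.9), -0.013, 'IoU 0.95', 'p 0.84']
top carton [np.float64(462.6), np.float64(-347.3), -0.339, 'IoU 0.97', 'p 0.55']
top cup [np.float64(425.5), np.float64(174.0), -0.014, 'IoU 0.96', 'p 0.62']
top short_jar [np.float64(422.0), np.float64(-186.1), 0.071, 'IoU 0.93', 'p 0.89']
top tumbler [np.float64(604.1), np.float64(0.8), -0.112, 'IoU 0.97', 'p 0.65']
scene square_tray [np.float64(589.1), np.float64(203.6), 0.121, 'IoU 0.96', 'p 0.88']
scene long_tray [np.float64(575.2), np.float64(-208.9), 0.078, 'IoU 0.97', 'p 0.86']
scene ring_cutter [np.float64(443.5), np.float64(3.4), 0.002, 'IoU 0.91', 'p 0.67']
scene tall_jar [np.float64(448.9), np.float64(350.7), -0.043, 'IoU 0.90', 'p 0.96']
scene carton [np.float64(460.6), np.float64(-347.2), -0.336, 'IoU 0.95', 'p 0.79']
scene cup [np.float64(427.8), np.float64(174.4), -0.032, 'IoU 0.92', 'p 0.92']
scene short_jar [np.float64(420.7), np.float64(-186.7), -0.091, 'IoU 0.97', 'p 0.85']
scene tumbler [np.float64(604.4), np.float64(1.0), -0.115, 'IoU 0.91', 'p 0.71']
```

```bash
cat >> h.py <<'E'
def to(x,y,z,yaw):
    o=ctrl.get_obs(); c=o["position"]; s=o["tcp_rot"][2]; d=np.array([x,y,z])-c
    t=(-(yaw-s)+np.pi/2)%np.pi-np.pi/2
    print("tcp",c.round(1),"yaw %.3f"%s,"t %.1f"%o["time_s"],"-> shift",[round(float(d[0]*np.cos(s)+d[1]*np.sin(s)),1),round(float(d[0]*np.sin(s)-d[1]*np.cos(s)),1),round(float(-d[2]),1),round(float(t),3)])
E
python3 -c "
from h import *
to(441,2,200,1.69)"
```

```text
tcp [275.2 561.2 231.3] yaw 2.686 t 1.8 -> shift [-395.1, -429.1, 31.3, 0.996]
```

>>> jog_arm --targets '[[[-395,-429,31,1],[-395,-429,31,1],[-395,-429,31,1],[-395,-429,31,1],[-395,-429,31,1],[-395,-429,31,1],[-395,-429,31,1],[-395,-429,31,1],[-395,-429,31,1],[-395,-429,31,1],[-395,-429,31,1],[-395,-429,31,1],[-395,-429,31,1],[-395,-429,31,1]]]' --grip 1

```text
time_s: 3.55
position: [440.8, 3.0, 200.3]
tcp_rot: [3.142, -0.0, 1.688]
force: [0.0, 0.0, 0.2]
grip_width: 85.4
finger_force: 0.0
```

```bash
python3 -c "
from h import *
p=optics.capture('wrist'); cv2.imwrite('pics/w1.png',p['frame'])
print(fit('ring_cutter',p,(441,2)),[r['p'] for r in optics.silhouettes('ring_cutter',p)], proj(p,[441,2,45]))
to(441,2,18,1.69)"
```

```text
[np.float64(443.9), np.float64(3.9), -0.101, 'IoU 0.98', 'p 0.68'] [0.68] [[279.01383986 193.60185913]]
tcp [440.9   2.5 200.3] yaw 1.687 t 3.7 -> shift [-0.5, 0.0, 182.3, -0.003]
```

View pics/w1.png

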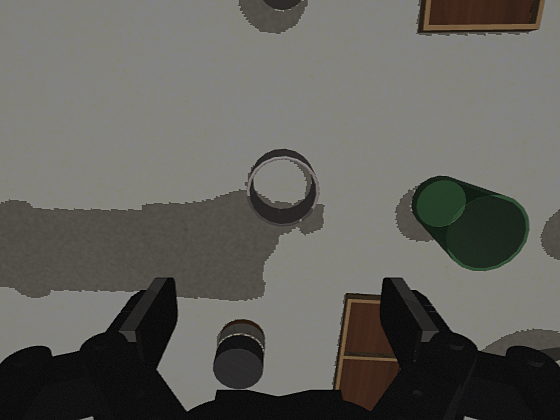

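The ring's rim is centred at about (283,188), so the ring stands at (443.8, 3.8). I'll correct for that and go down.

>>> jog_arm --targets '[[[1,3,100,0],[1,3,120,0],[1,3,160,0],[1,3,186,0],[1,3,186,0],[1,3,186,0]]]'

```text
time_s: 4.45
position: [444.4, 3.4, 15.1]
tcp_rot: [3.141, -0.0, 1.686]
force: [0.5, 0.6, 0.5]
grip_width: 85.2
finger_force: 0.0
```

>>> jog_arm --targets '[[[0,0,0,0],[0,0,0,0],[0,0,0,0],[0,0,0,0],[0,0,0,0],[0,0,0,0],[0,0,0,0]]]' --grip -1 --squeeze 30

```text
time_s: 5.32
position: [444.7, 3.7, 15.7]
tcp_rot: [3.139, -0.001, 1.686]
force: [-2.3, -0.2, 12.0]
grip_width: 64.0
finger_force: 29.8
```

>>> jog_arm --targets '[[[0,0,-20,0],[0,0,-60,0],[0,0,-100,0],[0,0,-130,0],[0,0,-130,0],[0,0,-130,0]]]'

```text
time_s: 6.08
position: [443.4, 3.7, 144.1]
tcp_rot: [3.141, -0.001, 1.686]
force: [-0.6, 0.1, -0.8]
grip_width: 64.0
finger_force: 33.6
```

```bash
python3 -c "
from h import *
to(590,204,144,1.69)"
```

```text
tcp [443.4   3.7 144.1] yaw 1.686 t 6.1 -> shift [182.1, 168.6, 0.1, -0.004]
```

>>> jog_arm --targets '[[[40,38,0,0],[80,76,0,0],[120,112,0,0],[160,148,0,0],[182,168.5,0,0],[182,168.5,0,0],[182,168.5,50,0],[182,168.5,90,0],[182,168.5,110,0],[182,168.5,110,0],[182,168.5,110,0]]]'

```text
time_s: 7.45
position: [591.3, 203.4, 35.6]
tcp_rot: [3.14, -0.0, 1.685]
force: [-0.3, 1.2, -1.2]
grip_width: 64.2
finger_force: 33.6
```

```bash
python3 -c "
from h import *
to(590,204,20,1.69)
p=optics.capture('wrist'); cv2.imwrite('pics/w2.png',p['frame'])"
```

```text
tcp [591.3 203.4  35.6] yaw 1.685 t 7.5 -> shift [0.7, -1.2, 15.6, -0.005]
```

View pics/w2.png

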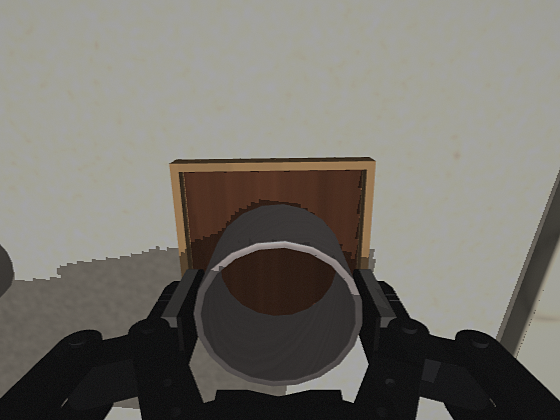

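The ring is upright and centred over the tray; its rim spans columns 195–360 and the tray 170–375.

>>> jog_arm --targets '[[[0.5,-1,8,0],[0.5,-1,13,0],[0.5,-1,15.5,0],[0.5,-1,15.5,0],[0.5,-1,15.5,0]]]'

```text
time_s: 8.12
position: [589.0, 204.2, 19.9]
tcp_rot: [-3.141, -0.001, 1.686]
force: [-4.6, -0.1, 14.0]
grip_width: 63.7
finger_force: 34.7
```

>>> jog_arm --targets '[[[0,0,0,0],[0,0,0,0],[0,0,0,0],[0,0,0,0],[0,0,0,0]]]' --grip 1

```text
time_s: 8.75
position: [589.3, 203.9, 18.7]
tcp_rot: [-3.142, 0.0, 1.686]
force: [0.1, 0.4, -1.0]
grip_width: 85.3
finger_force: 0.0
```

>>> jog_arm --targets '[[[0,0,-20,0],[0,0,-70,0],[0,0,-130,0],[0,0,-190,0],[0,0,-200,0],[0,0,-200,0]]]'

```text
time_s: 9.5
position: [589.5, 204.0, 220.3]
tcp_rot: [3.14, -0.001, 1.686]
force: [0.8, -0.9, -0.3]
grip_width: 85.4
finger_force: 0.0
```

```bash
python3 -c "
from h import *
p=optics.capture('wrist')
print(fit('ring_cutter',p,(590,204),z=4),fit('square_tray',p,(590,204),(.12,)))
p=optics.capture('top'); cv2.imwrite('pics/t3.png',p['frame'])
print(fit('ring_cutter',p,(590,204),z=4))
to(449,351.5,220,2.23)"
```

```text
[np.float64(588.2), np.float64(204.2), -0.075, 'IoU 0.97', 'p 0.68'] [np.float64(588.4), np.float64(204.6), 0.127, 'IoU 0.99', 'p 0.57']
[np.float64(590.8), np.float64(204.1), -0.054, 'IoU 0.88', 'p 0.59']
tcp [588.5 203.7 217.4] yaw 1.686 t 9.8 -> shift [162.8, -121.6, -2.6, -0.544]
```

>>> jog_arm --targets '[[[163,-122,0,-0.54],[163,-122,0,-0.54],[163,-122,0,-0.54],[163,-122,0,-0.54],[163,-122,0,-0.54],[163,-122,0,-0.54],[163,-122,0,-0.54]]]'

```text
time_s: 10.62
position: [450.8, 350.2, 218.7]
tcp_rot: [-3.141, 0.001, 2.222]
force: [-0.9, -0.1, 0.3]
grip_width: 85.1
finger_force: 0.0
```

```bash
python3 -c "
from h import *
p=optics.capture('wrist')
q=fit('tall_jar',p,(449,351.5)); print(q)
to(449,351.5,60,2.23)
if q: to(q[0],q[1],60,2.23)"
```

```text
[np.float64(446.4), np.float64(351.4), -0.157, 'IoU 0.97', 'p 0.87']
tcp [450.3 350.8 218.7] yaw 2.223 t 10.7 -> shift [1.3, -0.6, 158.7, -0.007]
tcp [450.3 350.8 218.7] yaw 2.223 t 10.7 -> shift [2.8, -2.7, 158.7, -0.007]
```

>>> jog_arm --targets '[[[2,-2,50,0],[2,-2,100,0],[2,-2,140,0],[2,-2,158.5,0],[2,-2,158.5,0],[2,-2,158.5,0]]]'

```text
time_s: 11.48
position: [447.4, 352.4, 61.2]
tcp_rot: [3.14, 0.0, 2.225]
force: [0.3, 0.1, 0.3]
grip_width: 85.3
finger_force: 0.0
```

>>> jog_arm --targets '[[[0,0,0,0],[0,0,0,0],[0,0,0,0],[0,0,0,0],[0,0,0,0],[0,0,0,0],[0,0,0,0],[0,0,0,0]]]' --grip -1 --squeeze 40

```text
time_s: 12.48
position: [446.7, 352.5, 61.0]
tcp_rot: [3.141, -0.0, 2.226]
force: [-1.5, -0.5, 7.0]
grip_width: 36.9
finger_force: 39.4
```

>>> jog_arm --targets '[[[0,0,-20,0],[0,0,-60,0],[0,0,-110,0],[0,0,-140,0],[0,0,-140,0],[0,0,-140,0]]]'

```text
time_s: 13.22
position: [445.9, 351.9, 199.4]
tcp_rot: [-3.14, -0.0, 2.226]
force: [0.3, -0.4, -1.3]
grip_width: 37.1
finger_force: 40.5
```

```bash
python3 -c "
from h import *
to(589,204,200,2.23)
p=optics.capture('wrist'); cv2.imwrite('pics/w4.png',p['frame'])"
```

```text
tcp [445.9 351.9 199.4] yaw 2.226 t 13.2 -> shift [-204.4, 23.3, -0.6, -0.004]
```

View pics/w4.png

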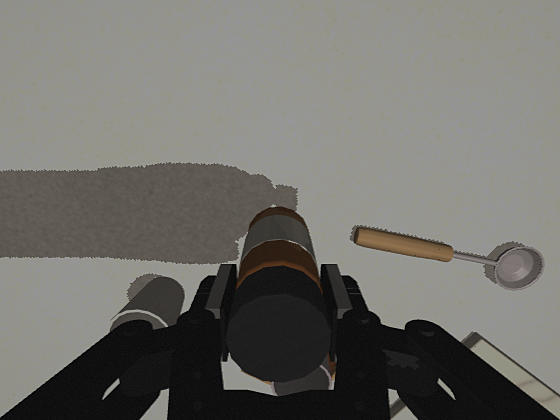

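The jar is held upright, centred at about (280,320). I'll carry it over the ring.

>>> jog_arm --targets '[[[-50,6,0,0],[-100,12,0,0],[-150,18,0,0],[-190,22,0,0],[-204.5,23.5,0,0],[-204.5,23.5,0,0],[-204.5,23.5,40,0],[-204.5,23.5,70,0],[-204.5,23.5,75,0],[-204.5,23.5,75,0],[-204.5,23.5,75,0]]]'

```text
time_s: 14.65
position: [590.4, 205.1, 126.7]
tcp_rot: [3.139, 0.0, 2.226]
force: [0.6, 0.1, -0.9]
grip_width: 37.4
finger_force: 40.5
```

```bash
python3 -c "
from h import *
p=optics.capture('top'); print(fit('tall_jar',p,(589,204),z=62)); print(fit('ring_cutter',p,(589,204),z=4))
p=optics.capture('scene'); print(fit('tall_jar',p,(589,204),z=62)); cv2.imwrite('pics/s5.png',cv2.resize(p['frame'][140:290,300:500],(800,600),interpolation=2))
p=optics.capture('wrist'); print(fit('tall_jar',p,(589,204),z=62)); print(fit('ring_cutter',p,(589,204),z=4))
to(589,204,65,2.23)"
```

```text
None
[np.float64(590.2), np.float64(200.8), -0.179, 'IoU 0.58', 'p 0.50']
[np.float64(586.7), np.float64(201.8), 0.039, 'IoU 0.87', 'p 0.72']
None
[np.float64(587.9), np.float64(204.6), -0.085, 'IoU 0.86', 'p 0.75']
tcp [589.8 204.4 125.5] yaw 2.226 t 15.1 -> shift [0.2, -0.9, 60.5, -0.004]
```

View pics/s5.png

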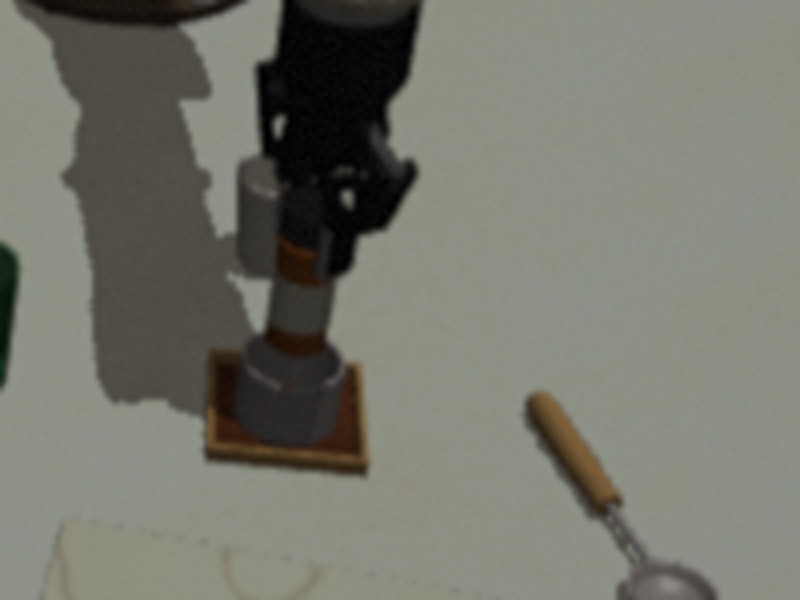

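The jar hangs over the ring: base at about (297,345) in the crop, ring centre at about (293,360). Lowering it now.

>>> jog_arm --targets '[[[0,-1,20,0],[0,-1,40,0],[0,-1,52,0],[0,-1,58,0],[0,-1,60.5,0],[0,-1,60.5,0],[0,-1,60.5,0]]]'

```text
time_s: 15.92
position: [589.3, 203.9, 65.3]
tcp_rot: [3.141, 0.0, 2.226]
force: [-0.2, 0.0, -0.3]
grip_width: 37.2
finger_force: 40.5
```

```bash
python3 -c "
from h import *
o=ctrl.get_obs(); print(o['position'],o['force'])"
```

```text
[589.30540089 203.91849266  65.28005171] [-0.19823195  0.01141482 -0.29995015]
```

>>> jog_arm --targets '[[[0,0,1,0],[0,0,1,0]]]'

```text
time_s: 16.18
position: [589.4, 203.9, 65.0]
tcp_rot: [3.14, 0.0, 2.226]
force: [-3.7, -1.2, 9.0]
grip_width: 36.9
finger_force: 41.4
```

>>> jog_arm --targets '[[[0,0,0,0],[0,0,0,0],[0,0,0,0],[0,0,0,0],[0,0,0,0]]]' --grip 0.6

```text
time_s: 16.8
position: [589.0, 203.7, 63.8]
tcp_rot: [-3.142, 0.0, 2.226]
force: [-0.4, -0.2, 0.4]
grip_width: 68.2
finger_force: 0.0
```

>>> jog_arm --targets '[[[0,0,-20,0],[0,0,-70,0],[0,0,-130,0],[0,0,-160,0],[0,0,-160,0],[0,0,-160,0]]]'

```text
time_s: 17.55
position: [588.4, 203.7, 223.0]
tcp_rot: [-3.141, -0.0, 2.226]
force: [-0.5, -0.2, -0.5]
grip_width: 68.5
finger_force: 0.0
```

```bash
python3 -c "
from h import *
p=optics.capture('top'); print(fit('tall_jar',p,(589,204),z=4))
p=optics.capture('wrist'); print(fit('tall_jar',p,(589,204),z=4)); cv2.imwrite('pics/w6.png',p['frame'])
to(427,174.3,220,1.96)"
```

```text
[np.float64(591.7), np.float64(202.0), -0.015, 'IoU 0.79', 'p 0.58']
[np.float64(589.4), np.float64(202.5), -0.067, 'IoU 0.97', 'p 0.71']
tcp [588.4 203.6 222.6] yaw 2.226 t 17.8 -> shift [75.1, -145.8, 2.6, 0.266]
```

View pics/w6.png

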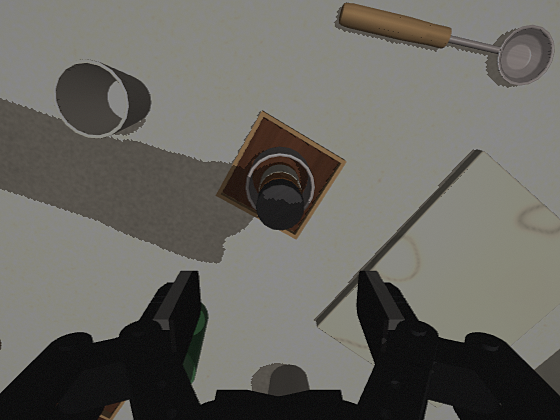

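The jar stands upright inside the ring, cap at about (280,205). Next is the cup.

>>> jog_arm --targets '[[[75,-146,3,0.27],[75,-146,3,0.27],[75,-146,3,0.27],[75,-146,3,0.27],[75,-146,3,0.27],[75,-146,3,0.27]]]' --grip 1

```text
time_s: 18.5
position: [428.7, 174.4, 220.8]
tcp_rot: [3.141, 0.001, 1.955]
force: [0.6, 0.7, 0.5]
grip_width: 85.7
finger_force: 0.0
```

```bash
python3 -c "
from h import *
p=optics.capture('wrist')
q=fit('cup',p,(427,174.3)); print(q)
to(427,174.3,26,1.96)
if q: to(q[0],q[1],26,1.96)"
```

```text
[np.float64(423.1), np.float64(174.8), -0.088, 'IoU 0.99', 'p 0.55']
tcp [428.4 174.3 220.6] yaw 1.955 t 18.6 -> shift [0.5, -1.3, 194.6, -0.005]
tcp [428.4 174.3 220.6] yaw 1.955 t 18.6 -> shift [2.4, -4.7, 194.6, -0.005]
```

>>> jog_arm --targets '[[[2,-4,60,0],[2,-4,100,0],[2,-4,125,0],[2,-4,160,0],[2,-4,185,0],[2,-4,194.5,0],[2,-4,194.5,0],[2,-4,194.5,0]]]'

```text
time_s: 19.6
position: [423.8, 174.9, 27.1]
tcp_rot: [3.14, -0.0, 1.956]
force: [0.2, 0.6, 0.2]
grip_width: 85.1
finger_force: 0.0
```

>>> jog_arm --targets '[[[0,0,0,0],[0,0,0,0],[0,0,0,0],[0,0,0,0],[0,0,0,0],[0,0,0,0],[0,0,0,0],[0,0,0,0]]]' --grip -1 --squeeze 25

```text
time_s: 20.6
position: [423.5, 175.0, 27.1]
tcp_rot: [3.14, -0.0, 1.956]
force: [-1.5, -0.4, 7.2]
grip_width: 56.1
finger_force: 24.3
```

>>> jog_arm --targets '[[[0,0,-20,0],[0,0,-60,0],[0,0,-110,0],[0,0,-160,0],[0,0,-170,0],[0,0,-170,0],[0,0,-170,0]]]'

```text
time_s: 21.48
position: [422.1, 174.3, 195.0]
tcp_rot: [-3.139, 0.0, 1.956]
force: [0.0, 0.6, -1.1]
grip_width: 55.6
finger_force: 26.7
```

```bash
python3 -c "
from h import *
a=.065; to(575.2-57*np.sin(a),-208.5+57*np.cos(a),195,1.635)
p=optics.capture('wrist'); cv2.imwrite('pics/w7.png',p['frame']); print(fit('cup',p,(424.5,174.8),z=169))"
```

```text
tcp [422.1 174.3 195. ] yaw 1.956 t 21.5 -> shift [-358.2, 16.0, -0.0, 0.321]
None
```

View pics/w7.png

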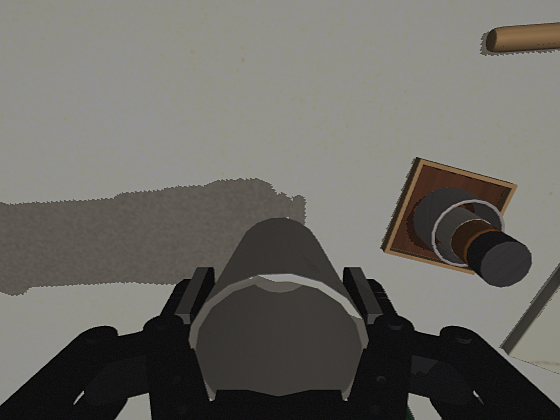

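The cup is held upright, its rim centred at about (280,340). I'll carry it to the short compartment.

>>> jog_arm --targets '[[[-50,2,0,0.05],[-100,4,0,0.1],[-150,7,0,0.15],[-200,9,0,0.2],[-250,11,0,0.25],[-300,13,0,0.3],[-345,16,0,0.32],[-358,16,0,0.32],[-358,16,0,0.32],[-358,16,50,0.32],[-358,16,100,0.32],[-358,16,130,0.32],[-358,16,135,0.32],[-358,16,135,0.32],[-358,16,135,0.32]]]'

```text
time_s: 23.45
position: [573.3, -151.0, 62.8]
tcp_rot: [3.139, 0.0, 1.636]
force: [-0.5, -0.0, -0.3]
grip_width: 56.2
finger_force: 26.8
```

```bash
python3 -c "
from h import *
p=optics.capture('wrist'); cv2.imwrite('pics/w8.png',p['frame']); print(fit('long_tray',p,(575,-208),(.065,)))
p=optics.capture('scene'); print(fit('cup',p,(571.5,-151.6),z=33))
a=.065; to(575.2-57*np.sin(a),-208.5+57*np.cos(a),31,1.635)"
```

```text
None
[np.float64(568.1), np.float64(-152.1), -0.207, 'IoU 0.61', 'p 0.73']
tcp [ 572.8 -151.1   62.2] yaw 1.636 t 23.6 -> shift [-0.4, -1.4, 31.2, 0.001]
```

View pics/w8.png

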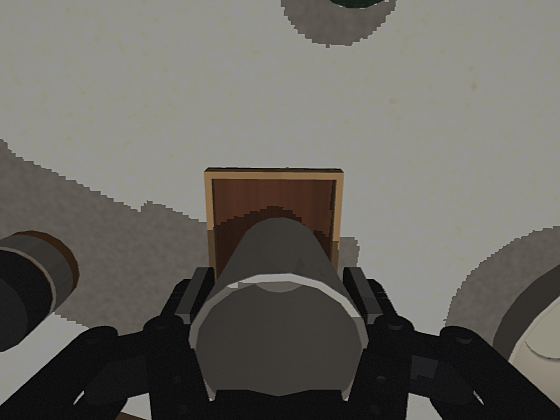

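>>> jog_arm --targets '[[[0,-1,15,0],[0,-1,25,0],[0,-1,30,0],[0,-1,31.5,0],[0,-1,31.5,0]]]'

```text
time_s: 24.28
position: [571.0, -151.2, 30.6]
tcp_rot: [-3.141, -0.001, 1.635]
force: [-6.3, 4.0, 16.8]
grip_width: 56.0
finger_force: 22.1
```

>>> jog_arm --targets '[[[0,0,0.5,0],[0,0,0.5,0]]]'

```text
time_s: 24.52
position: [571.0, -151.2, 30.6]
tcp_rot: [3.141, -0.001, 1.635]
force: [-7.7, 3.4, 22.9]
grip_width: 55.5
finger_force: 21.9
```

Seated. Release slowly upward.

>>> jog_arm --targets '[[[0,0,-1,0],[0,0,-1,0],[0,0,-1,0],[0,0,-1,0],[0,0,-1,0],[0,0,-1,0]]]' --grip 1

```text
time_s: 25.28
position: [571.3, -151.2, 30.3]
tcp_rot: [-3.142, -0.0, 1.636]
force: [-0.8, 1.1, -1.2]
grip_width: 85.7
finger_force: 0.0
```

>>> jog_arm --targets '[[[0,0,-20,0],[0,0,-70,0],[0,0,-130,0],[0,0,-185,0],[0,0,-190,0],[0,0,-190,0]]]'

```text
time_s: 26.02
position: [571.2, -150.9, 220.2]
tcp_rot: [3.141, -0.0, 1.636]
force: [-0.4, 0.2, -1.6]
grip_width: 85.4
finger_force: 0.0
```

```bash
python3 -c "
from h import *
p=optics.capture('wrist'); cv2.imwrite('pics/w9.png',p['frame']); print(fit('long_tray',p,(575,-208),(.065,)),fit('cup',p,(571.5,-151.6),z=4))
to(461.5,-347.2,220,1.57-.337+1.57)
to(461.5,-347.2,220,-.337)"
```

```text
[np.float64(573.3), np.float64(-207.0), 0.056, 'IoU 0.98', 'p 0.94'] [np.float64(570.0), np.float64(-151.0), -0.083, 'IoU 0.99', 'p 0.79']
tcp [ 570.4 -150.8  218.7] yaw 1.636 t 26.2 -> shift [-188.9, -121.5, -1.3, -1.167]
tcp [ 570.4 -150.8  218.7] yaw 1.636 t 26.2 -> shift [-188.9, -121.5, -1.3, -1.169]
```

View pics/w9.png

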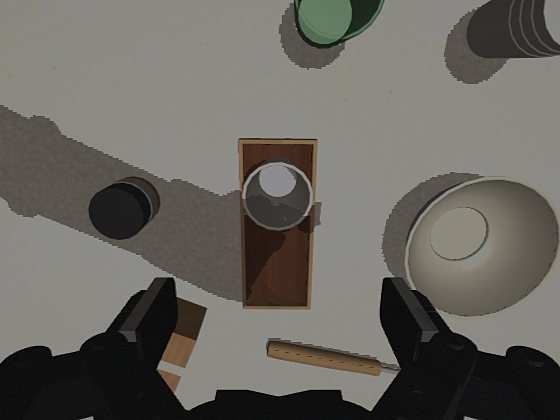

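The cup stands in the short compartment, foot at about (278,183). Now the carton, with a twist of +0.40 to close across its narrow width.

>>> jog_arm --targets '[[[-189,-121.5,0,0.4],[-189,-121.5,0,0.4],[-189,-121.5,0,0.4],[-189,-121.5,0,0.4],[-189,-121.5,0,0.4],[-189,-121.5,0,0.4],[-189,-121.5,0,0.4]]]'

```text
time_s: 27.05
position: [463.2, -346.2, 219.6]
tcp_rot: [-3.141, -0.001, 1.238]
force: [-0.5, 1.4, -0.4]
grip_width: 85.7
finger_force: 0.0
```

```bash
python3 -c "
from h import *
p=optics.capture('wrist')
q=fit('carton',p,(461.5,-347.2),(-.337,)); print(q)
to(461.5,-347.2,22,1.57-.337)
if q: to(q[0],q[1],22,1.5708+q[2])"
```

```text
[np.float64(461.0), np.float64(-346.8), -0.345, 'IoU 0.98', 'p 0.82']
tcp [ 463.1 -346.5  220. ] yaw 1.238 t 27.1 -> shift [-1.2, -1.3, 198.0, 0.005]
tcp [ 463.1 -346.5  220. ] yaw 1.238 t 27.1 -> shift [-1.0, -1.9, 198.0, 0.012]
```

>>> jog_arm --targets '[[[-1,-1.5,60,0.01],[-1,-1.5,110,0.01],[-1,-1.5,140,0.01],[-1,-1.5,180,0.01],[-1,-1.5,198,0.01],[-1,-1.5,198,0.01],[-1,-1.5,198,0.01]]]'

```text
time_s: 28.02
position: [461.3, -348.7, 23.6]
tcp_rot: [3.14, 0.0, 1.226]
force: [0.1, -0.1, 0.6]
grip_width: 85.5
finger_force: 0.0
```

>>> jog_arm --targets '[[[0,0,0,0],[0,0,0,0],[0,0,0,0],[0,0,0,0],[0,0,0,0],[0,0,0,0],[0,0,0,0],[0,0,0,0]]]' --grip -1 --squeeze 40

```text
time_s: 29.02
position: [461.1, -348.3, 23.1]
tcp_rot: [3.14, -0.0, 1.226]
force: [-0.2, 1.5, 6.1]
grip_width: 45.7
finger_force: 40.8
```

>>> jog_arm --targets '[[[0,0,-20,0],[0,0,-60,0],[0,0,-110,0],[0,0,-150,0],[0,0,-160,0],[0,0,-160,0],[0,0,-160,0]]]'

```text
time_s: 29.9
position: [460.0, -347.4, 181.1]
tcp_rot: [-3.139, -0.001, 1.226]
force: [0.6, -1.2, -2.2]
grip_width: 45.2
finger_force: 41.6
```

```bash
python3 -c "
from h import *
a=.057; to(574+37*np.sin(a),-207.6-37*np.cos(a),183,1.5708+a)"
```

```text
tcp [ 460.  -347.4  181.1] yaw 1.226 t 29.9 -> shift [136.1, 74.5, -1.9, -0.402]
```

>>> jog_arm --targets '[[[45,25,0,-0.13],[90,50,0,-0.26],[126,69,0,-0.4],[136,74.5,0,-0.4],[136,74.5,0,-0.4],[136,74.5,0,-0.4],[136,74.5,40,-0.4],[136,74.5,80,-0.4],[136,74.5,105,-0.4],[136,74.5,115,-0.4],[136,74.5,115,-0.4],[136,74.5,115,-0.4]]]'

```text
time_s: 31.4
position: [577.2, -246.1, 68.6]
tcp_rot: [3.14, 0.001, 1.625]
force: [0.7, -0.3, -1.7]
grip_width: 45.7
finger_force: 41.6
```

```bash
python3 -c "
from h import *
p=optics.capture('wrist'); cv2.imwrite('pics/w10.png',p['frame'])
a=.057; to(574+37*np.sin(a),-208.6-37*np.cos(a),27,1.5708+a)"
```

```text
tcp [ 577.3 -245.9   68.6] yaw 1.625 t 31.4 -> shift [0.5, -1.2, 41.6, -0.002]
```

View pics/w10.png

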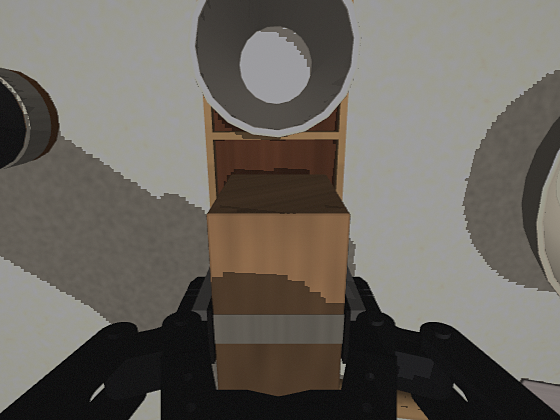

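The carton is aligned over the long compartment: tray columns 207–348, carton base about 222–337, divider at row 135. Lowering it.

>>> jog_arm --targets '[[[0,-1.5,20,0],[0,-1.5,32,0],[0,-1.5,39,0],[0,-1.5,41,0],[0,-1.5,42,0],[0,-1.5,42,0]]]'

```text
time_s: 32.2
position: [575.1, -245.3, 27.1]
tcp_rot: [3.141, -0.001, 1.626]
force: [-6.5, 4.6, 16.7]
grip_width: 45.7
finger_force: 43.7
```

>>> jog_arm --targets '[[[0,0,0,0],[0,0,0,0],[0,0,0,0],[0,0,0,0],[0,0,0,0],[0,0,0,0]]]' --grip 1

```text
time_s: 32.95
position: [575.2, -245.4, 25.3]
tcp_rot: [-3.142, -0.0, 1.626]
force: [-0.4, -0.9, -0.4]
grip_width: 85.0
finger_force: 0.0
```

>>> jog_arm --targets '[[[0,0,-20,0],[0,0,-70,0],[0,0,-130,0],[0,0,-180,0],[0,0,-180,0],[0,0,-180,0]]]'

```text
time_s: 33.7
position: [575.0, -245.2, 205.8]
tcp_rot: [3.141, -0.0, 1.626]
force: [0.5, 0.1, -0.8]
grip_width: 85.4
finger_force: 0.0
```

```bash
python3 -c "
from h import *
p=optics.capture('top'); print(fit('carton',p,(576,-245),(.05,),z=4),fit('cup',p,(570,-151),z=4),fit('tall_jar',p,(589,204),z=4),fit('short_jar',p,(421,-186)),fit('tumbler',p,(604,1)))
a=p['frame'][120:330,60:480]
s=optics.capture('scene')['frame'][140:300,130:460]
cv2.imwrite('pics/f.png',np.vstack([cv2.resize(a,(600,300)),cv2.resize(s,(600,291))]))"
```

```text
None [np.float64(573.2), np.float64(-150.3), -0.048, 'IoU 0.82', 'p 0.81'] [np.float64(591.7), np.float64(201.4), -0.021, 'IoU 0.91', 'p 0.68'] None [np.float64(604.4), np.float64(1.3), -0.022, 'IoU 0.97', 'p 0.68']
```

View pics/f.png

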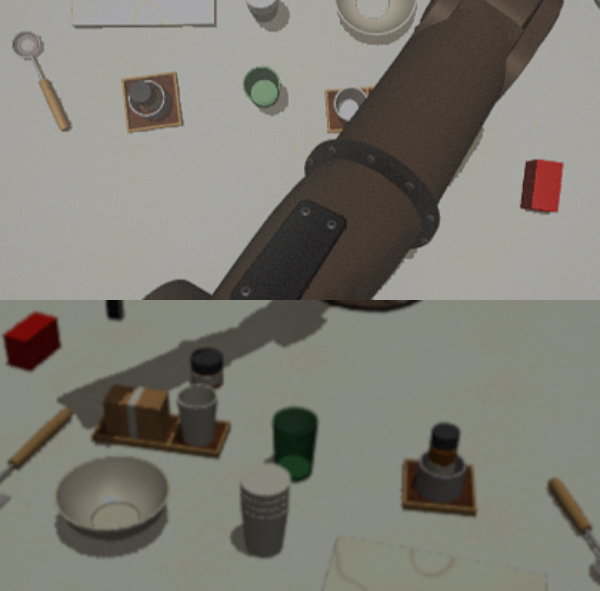

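Both kits are made up and the unwanted things are still standing where they were: carton at about (137,412), cup at (198,415), jar in ring at (443,465). The gripper is clear of everything.

```bash
python3 -c "
from h import *
print(ctrl.hand_in())"
```

```text
the job is handed in; nothing more can be done
None
```

Both baking kits are made up and handed in after about 34 s of the 102 s: the ring is in the square tray with the tall jar upright inside it, the carton and cup are in their compartments, and the short jar and tumbler still stand untouched.

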